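# Lock the medicine box with its key

### The arm

A 6-joint arm with a two-finger parallel gripper is mounted at the origin on a cart in front of the work surface, level with it; the furniture and walls round the work are solid. World frame = base frame: x ahead of the robot, y to its left, z up, the work surface at z = 0. Lengths are in mm, angles in rad, forces in N, time in s.
With the tool pointing down it reaches from about 350 to 975 mm from the base axis. Payload 7.1 kg.
Tool frame: the origin (TCP) lies between the finger pads; the fingertips stand 19 mm ahead of it and the grasp point (between the pads) is the TCP (ctrl.tcp_to_tips is the distance from the TCP to the fingertips, in mm); z points along the fingers, y is the line along which they close (so a half turn about z gives the same grasp; the last joint's range is limited). The gripper opens to 88 mm and grips with 3 to 60 N. Pads are 20 mm wide; open, the fingers measure 115 mm over their backs; the gripper's body (75 mm by 178 mm) begins 61 mm behind the grasp point.
Start: joints at [-1.151, 0.423, 1.63, -0, 1.089, -0.019], TCP at [265.548, -565.764, 241.675] pointing down, gripper open.
Joint ranges: [-3, 3], [-0.9, 2.11], [0.09, 2.58], [-1.31, 4.45], [0.11, 2.69], [-2.54, 2.54]. Speed limits (rad/s): [2.39, 2.39, 3.01, 3.14, 3.14, 3.14].

### API

Orientations are given as a rotation vector (axis times angle).
In Python, from workcell import status, optics, ctrl gives the robot as it stands. The module is installed in compiled form; this text tells all that it offers.
- The arm moves only by the shell command python3 -m inch 'ROWS'. ROWS is JSON, a list that holds one entry, the list of rows, each a list of 7 numbers: the shift along the tool's x, y, z in mm, then the turn, a rotation vector about the tool's x, y, z in rad, then the opening in per cent of the stroke, from 0 (shut) to 100 (fully open). A call has 1 to 20 rows; each row is the pose to reach, as a shift and turn from the pose commanded when the call began, along the tool's axes at that moment; what a row does not reach only later rows make up. A row lasts 1/10 s, in which the tool goes at most 50 mm and 8.59 degrees, less where a joint would pass 70% of its speed; a pose out of reach is approached as far as the arm can. A call with a gripper value outside its range is refused whole. The fingers move at their own pace and stop on an object; the grip force is fixed at half the most. Time passes only in rows, so rows that repeat a pose let the fingers close. It gives the time, the measured TCP pose, the force, the opening and the grip force at its end, in the units of the state.
- status.get_obs(): the state, without advancing time (a new reading comes with each control period).
- optics.get_image(name): name is "side" or "top" or "wrist"; returns a dict with "frame" (480x640x3 uint8, red, green, blue), "fx", "fy", "cx", "cy" (pixels), "rvec" (rotation vector, rad) and "tvec" (3), from world to camera coordinates, as OpenCV has them; the wrist camera has in their place "hand_eye" (4x4, takes a point from camera to tool coordinates, whose origin is the TCP and whose axes are the flange's). Camera axes: x right, y down, z forward; pixel columns grow to the right and rows downward; lengths in mm; the calibration is good to about 2 mm. A picture is of the moment at which its call begins: read the wrist's pose just before it. There is no depth.
- ctrl.close_job(): hands the job in; it is judged then, once.
The state is a dict: "t": time; "qpos": joint angles; "qvel": joint speeds; "joint_torque": joint torques, N m; "ee_pos": TCP position; "orientation": TCP orientation; "ft_force": force on the tool from outside, world axes, zero at the start; "moment": the same for the moment, N m; "width": finger opening in mm; "grasp_force": force on a finger pad.
Only numpy, scipy, OpenCV 4.12 (cv2) and the standard library are available. Lean on these libraries where they do the work, as an engineer would, in place of code of your own. Each camera call takes 0.05 s, during which the arm holds its last target. There are 200 camera calls.

### The job

Push the lid of the medicine box fully shut, then take the key out of its wooden rest and lock the box: press the key on the lock in the sloping lid and turn it to and fro until it drops fully in, then turn it clockwise as far as it goes, so that the steel tongue lies under the keeper. Leave the key in the lock, and do not disturb the spice jar or the glass.

Things in the scene. Friction and masses are not known exactly. Their poses are not given: they have to be found in the camera images.
- medicine_box: White box fixed to the table, 160 mm deep (its x), 200 mm wide (y). Front wall (-x side) 55 mm, rear wall 126 mm high: the shut lid slopes down to the front at 24 degrees (0.42 rad). Lid hinge along y at x = +80, z = 126.5 mm. Origin: centre of the underside. Three jars stand inside. A steel staple (keeper) stands on the middle of the front wall beyond the lid's edge, as high as the lock case
- box_lid (a joint): Opening angle of the white lid in rad: 0 = fully shut (firm stop), grows as its front edge rises, at most 1.2. The hinge is stiff: the lid stays where it is left, and about 3 N down near its front edge moves it. The lid reaches 177 mm from the hinge line, is 206 mm wide and 10 mm thick; the hinge line lies in its underside
- lid_front (a point): Point on the lid's top face where it can be pushed: 155 mm from the hinge line, 22 mm from the front edge, 70 mm from the middle towards the box's +y, clear of the lock case. Moves and turns with the lid: z is the lid's outward normal, x points up the lid to the hinge
- lock_mouth (a point): Centre of the lock's opening, on the outer face of the dark steel lock case (76 x 76 mm, its face 26 mm from the lid's underside, 16 mm proud of the lid), on the lid's middle line 100 mm from the hinge line. z is the lid's outward normal = the lock's axis, x points up the lid to the hinge, y along the hinge. The opening is round, 40 mm; 4 mm below it lies the face of the brass core
- core_face (a point): Brass core's face, axes as lock_mouth. In it a slot 23 x 12 mm, 20 mm deep. The core's angle is not reported: at first the slot's length stands at random up to 0.45 rad either way from the lid's x (= 0); friction 0.25 N m (press lightly, 5 to 8 N, or it turns along), stops 0.5 rad anticlockwise and 1.2 rad clockwise (seen from outside). At 1.2 its tongue points to the front: locked
- lock_floor (a point): Centre of the slot's floor, on the lock's axis 24 mm below lock_mouth, axes fixed to the lid as there. The key's tip is here when the key is fully in
- lock_key: Loose key, 80 mm long, 0.1 kg. Origin at its tip, z up the shaft. Round nose 9 mm across to z = 4 mm, flat steel blade 20 mm (x) by 10 mm (y) to 50, steel collar (34 by 20 mm) at 32-38, black flat handle at 48-80: 50 mm along x, 12 mm thick along y; grasp it across y. It stands upright in the rest. The nose enters the slot at any angle; the blade must match it within 5 degrees, either way
- key_rest: Pale wooden block 70 x 70 x 38 mm, fixed to the table to the left or right of the box, with a hole of 22.5 x 12.5 mm, 34 mm deep, in its top; in it the key stands, handle up, its collar on the block's top, its tip 6 mm above the table. Origin: centre of the underside
- spice_jar: Glass spice jar, 46 mm across, 108 mm high, loose, on the other side of the box from the rest. Origin: centre of the underside. Leave alone
- glass: Drinking glass standing upside down, 77 mm across, 89 mm high, loose, at the right rear of the table. Origin: centre of the underside. Leave alone
Not all that is in view belongs to the job. What is shaped like the lock_key but red is not meant.

How it is judged:
By the outcome, as a careful person would: the job done as asked, in the order asked, and still so for the second after the job is handed in, with the robot touching nothing.
It also fails if it takes over 72 s, if anything falls off the work surface, if the arm or the gripper's body presses on something with over 40 N, if the wrist force passes 120 N, or if a joint passes its speed limit or range.

## Working session

There is one attempt and no reset: what is moved stays moved. The work goes in short steps, Python scripts to look and compute and a shell command to move; the robot and the scene stay as the last step left them, time stands still between calls to the robot, and variables do not carry over. Pictures are saved under pics/ and viewed, at most 10 in all, crops included, and the job is handed in when it is done.

```bash
mkdir -p pics
python3 - <<'E'
from workcell import status, optics, ctrl
import cv2, numpy as np
print(status.get_obs(), ctrl.tcp_to_tips)
for n in ("side","top"):
    d=optics.get_image(n); cv2.imwrite(f"pics/{n}0.png",d["frame"][:,:,::-1])
    R=cv2.Rodrigues(np.array(d["rvec"]))[0]; print(n,d["fx"],d["cx"],d["cy"],-R.T@np.array(d["tvec"]),R.round(3).tolist())
E
```

```text
{'t': 0.0, 'qpos': array([-1.15097091e+00,  4.23843720e-01,  1.63069266e+00,  9.94487443e-06,
        1.08860513e+00, -1.89959534e-02]), 'qvel': array([ 4.97877795e-05, -5.78252715e-04,  7.31547382e-04,  2.37060159e-04,
       -9.11205422e-04,  1.48359089e-04]), 'joint_torque': array([-1.77763544e-03, -5.44632232e+01, -2.73669183e+01,  6.44600973e-02,
        2.27582606e-02, -1.22029910e-04]), 'ee_pos': array([ 265.35585938, -565.28273568,  240.89883789]), 'orientation': array([-3.06479412e+00, -6.83443856e-01,  4.70552656e-04]), 'ft_force': array([ 0.1981936 ,  0.29776034, -0.55453597]), 'moment': array([-0.0240892 , -0.049258  , -0.02112675]), 'grasp_force': 0.0, 'width': 87.87896330768687} 19.0
side 440.9410917202001 313.79626792517354 244.9311256604866 [286.68991565 923.71455516 699.83821547] [[-0.951, -0.308, 0.001], [-0.163, 0.499, -0.851], [0.262, -0.81, -0.525]]
top 450.9634612990778 319.48771056662775 237.95262448106732 [ 405.24761537   -3.31022454 1145.69017914] [[-0.005, -1.0, -0.018], [-0.983, 0.008, -0.184], [0.184, 0.017, -0.983]]
```

View pics/side0.png

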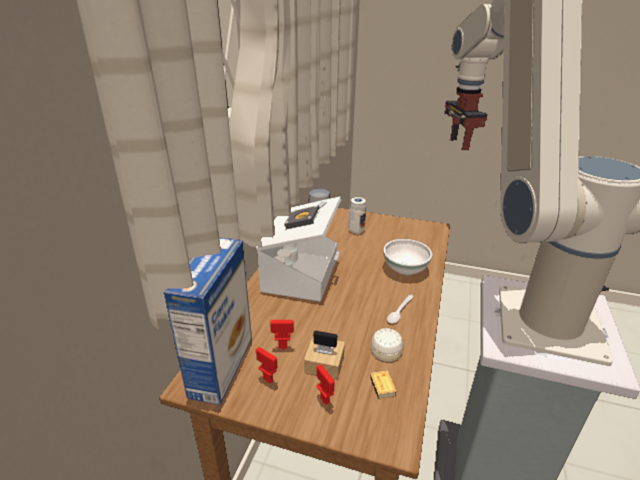

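View pics/top0.png

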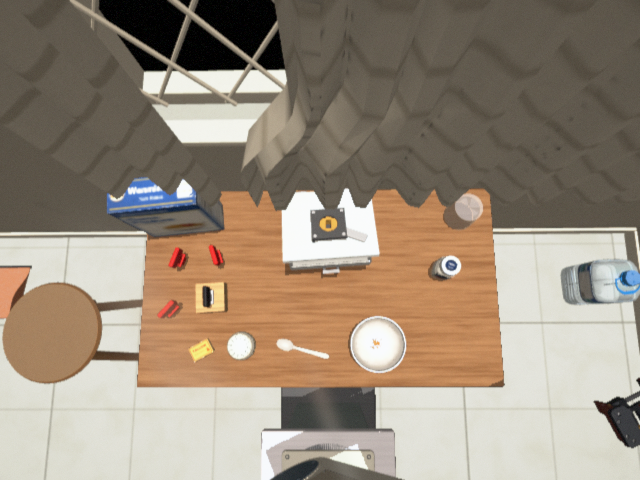

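The side view shows the lid partly open, with its front edge around (340,203). The key with the black handle stands in the rest at (325,345), with three red decoys around it. In the top view the rest is at (210,297), the box is around (330,230), and the tongue points right at (357,236). I'll zoom in on both.

Run:
```python
import cv2, numpy as np
a=cv2.imread("pics/top0.png")
L=cv2.resize(a[185:285,270:390],None,fx=6,fy=6,interpolation=cv2.INTER_CUBIC)[:590]
cv2.imwrite("pics/c1.png",L)
b=cv2.imread("pics/side0.png")
r=cv2.resize(a[275:320,185:235],(400,360),interpolation=cv2.INTER_CUBIC)
s=cv2.resize(b[325:380,295:355],(400,360),interpolation=cv2.INTER_CUBIC)
cv2.imwrite("pics/c2.png",np.hstack([r,s]))
```

```text
(no output)
```

View pics/c1.png

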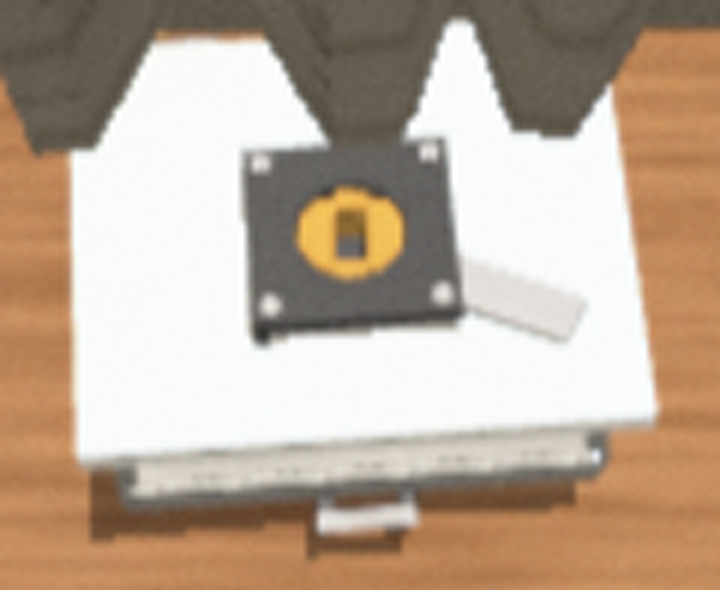

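View pics/c2.png

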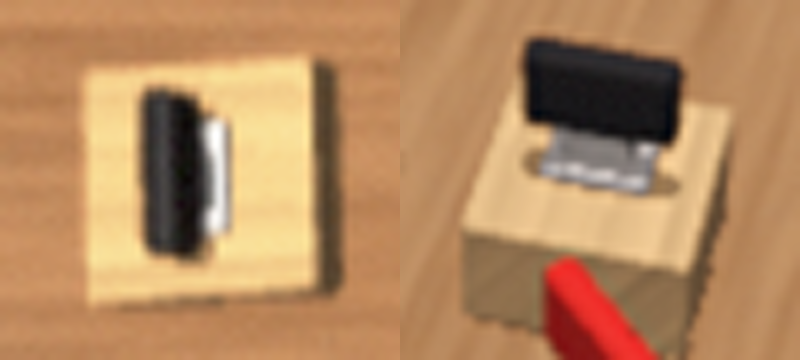

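The crops show the lock case corners, with the slot near the lid's x axis and the tongue at about (525,300) in the crop. The key's handle runs nearly along world x. Next I'll fit the poses.

```bash
cat > h.py <<'E'
import numpy as np, cv2
from scipy.optimize import least_squares
from scipy.spatial.transform import Rotation as Ro
A=.42
def Rz(a): return Ro.from_euler('z',a).as_matrix()
def lid(p,d,y,n):   # p=x,y,yaw,theta ; d from hinge, n from lid underside
    s=A-p[3]; b=np.array([80-d*np.cos(s)-n*np.sin(s), y, 126.5-d*np.sin(s)+n*np.cos(s)])
    return Rz(p[2])@b+[p[0],p[1],0]
def box(p,x,y,z): return Rz(p[2])@[x,y,z]+np.array([p[0],p[1],0])
def proj(d,P):
    K=np.array([[d["fx"],0,d["cx"]],[0,d["fy"],d["cy"]],[0,0,1]])
    return cv2.projectPoints(np.array(P,float).reshape(-1,3),np.array(d["rvec"]),np.array(d["tvec"]),K,None)[0][:,0]
E
python3 - <<'E'
from h import *
from workcell import optics
T=optics.get_image("top"); S=optics.get_image("side")
c=lambda u,v:(u/6+270-.42,v/6+185-.42)
top=[(lambda p:lid(p,177,103,10),c(78,455)),(lambda p:lid(p,177,-103,10),c(657,412)),
(lambda p:lid(p,62,38,26),c(246,152)),(lambda p:lid(p,62,-38,26),c(445,138)),(lambda p:lid(p,138,-38,26),c(462,312)),(lambda p:lid(p,138,38,26),c(253,325)),
(lambda p:lid(p,100,0,22),c(350,235))]
side=[(lambda p:lid(p,177,-103,10),(341,201)),(lambda p:box(p,-80,100,0),(323,299)),(lambda p:box(p,80,100,0),(262,291))]
def f(p): return np.r_[(proj(T,[g(p) for g,_ in top])-[q for _,q in top]).ravel(),(proj(S,[g(p) for g,_ in side])-[q for _,q in side]).ravel()*.7]
r=least_squares(f,[560,0,0,.3],loss='soft_l1'); print(r.x.round(3)); print(r.fun.reshape(-1,2).round(1).tolist())
p=r.x; print("lid_front",lid(p,155,70,10),"case front edge", lid(p,138,0,26))
# tongue direction: lid-plane axis at n~? project candidates
c2=lambda u,v:np.array((u/6+270-.42,v/6+185-.42))
for n in (10,14,20):
  ang=least_squares(lambda a: proj(T,[lid(p,100+a[1]*np.cos(a[0]),-a[1]*np.sin(a[0]),n)])[0]-c2(576,318),[1.2,80]).x; print("tongue ang from front acw",n,ang)
k=lambda u,v:(u/8+185-.44,v/8+275-.44)
rc=[(-1,1),(1,1)]
C=[(35,35,38),(35,-35,38),(-35,-35,38),(-35,35,38)];px=[k(85,68),k(315,58),k(320,293),k(90,303)]
g=lambda q:proj(T,[Rz(q[2])@P+[q[0],q[1],0] for P in C])-px
r=least_squares(lambda q:g(q).ravel(),[400,250,0]);print("rest",r.x.round(3),r.fun.round(1))
q=r.x;print(proj(S,[Rz(q[2])@P+[q[0],q[1],0] for P in C]).round(0).tolist(), "handle top side", proj(S,[Rz(q[2])@np.array(P)+[q[0],q[1],0] for P in [(25,0,86),(-25,0,86)]]).round(1).tolist(),"top",((proj(T,[Rz(q[2])@np.array(P)+[q[0],q[1],0] for P in [(25,0,86),(-25,0,86)]])-[185,275]+.44)*8).round(0).tolist())
E
```

```text
[ 6.23198e+02 -5.15600e+00  6.80000e-02  7.71000e-01]
[[-0.1, 0.6], [0.2, 0.5], [-0.8, -0.1], [0.2, -0.3], [0.5, -0.1], [-0.1, 0.4], [0.2, 0.1], [-0.4, -3.9], [-1.3, 0.7], [-0.7, -0.3]]
lid_front [556.48610453  60.46870407 189.19887688] case front edge [582.65199499  -7.91350207 198.37602567]
tongue ang from front acw 10 [ 1.1550099 86.0183235]
tongue ang from front acw 14 [ 1.12813848 86.58334375]
tongue ang from front acw 20 [ 1.08852916 87.54612146]
rest [4.67535e+02 2.85341e+02 4.90000e-02] [ 0.4  0.5 -0.   0.2 -0.2 -0.5 -0.1 -0.2]
[[304.0, 358.0], [313.0, 335.0], [345.0, 341.0], [338.0, 365.0]] handle top side [[313.6, 329.5], [337.8, 334.0]] top [[160.0, 86.0], [161.0, 257.0]]
```

```bash
cat >> h.py <<'E'
from workcell import status
def tool(psi,tilt=0):  # tool x at yaw psi when tilt=0; tilt: tool z leans forward (+x of box yaw psi-pi)
    Rdown=np.column_stack([[np.cos(psi),np.sin(psi),0],[np.sin(psi),-np.cos(psi),0],[0,0,-1]])
    return Rdown
def rel(pos,R):
    o=status.get_obs(); R0=Ro.from_rotvec(o["orientation"]).as_matrix()
    print("shift",(R0.T@(np.array(pos)-o["ee_pos"])).round(1),"turn",Ro.from_matrix(R0.T@R).as_rotvec().round(3))
E
python3 - <<'E'
from h import *
p=[623.2,-5.2,.068,.77]
print(lid(p,155,70,10),lid([*p[:3],0],155,70,10))
rel((555,60,265),tool(np.pi+.068))
E
```

```text
[556.41356554  60.41366195 189.04288728] [552.98890078  60.18042514  72.42801918]
shift [ 527.9 -443.2  -23.4] turn [-0.000e+00 -1.000e-03 -2.771e+00]
```

```bash
R='[528,-443,-24,0,0,-2.771,0]'; python3 -m inch '[[[50,-42,-30,0,0,-0.15,0],[528,-443,-24,0,0,-2.771,0],[528,-443,-24,0,0,-2.771,0],[528,-443,-24,0,0,-2.771,0],[528,-443,-24,0,0,-2.771,0],[528,-443,-24,0,0,-2.771,0],[528,-443,-24,0,0,-2.771,0],[528,-443,-24,0,0,-2.771,0],[528,-443,-24,0,0,-2.771,0],[528,-443,-24,0,0,-2.771,0],[528,-443,-24,0,0,-2.771,0],[528,-443,-24,0,0,-2.771,0],[528,-443,-24,0,0,-2.771,0],[528,-443,-24,0,0,-2.771,0],[528,-443,-24,0,0,-2.771,0],[528,-443,-24,0,0,-2.771,0],[528,-443,-24,0,0,-2.771,0],[528,-443,-24,0,0,-2.771,0],[528,-443,-24,0,0,-2.771,0],[528,-443,-24,0,0,-2.771,0]]]'
python3 - <<'E'
from h import *
o=status.get_obs();print(o["qpos"].round(2),o["width"],o["ft_force"].round(1))
rel((555,60,265),tool(np.pi+.068))
E
```

```text
t: 2.2
ee_pos: [555.2, 59.6, 265.5]
orientation: [0.108, -3.139, 0.0]
ft_force: [-0.1, -0.7, -0.0]
width: 0.4
grasp_force: 0.0
[ 0.09  0.3   1.76  0.    1.09 -1.55] 0.3994990333839671 [-0.1 -0.7 -0. ]
shift [0.2 0.4 0.5] turn [ 0.    -0.     0.001]
```

```bash
python3 -m inch '[[[0,0,30,0,0,0,0],[0,0,50,0,0,0,0],[0,0,60,0,0,0,0],[0,0,70,0,0,0,0],[0,0,80,0,0,0,0],[0,0,90,0,0,0,0],[0,0,100,0,0,0,0],[0,0,110,0,0,0,0],[0,0,120,0,0,0,0],[0,0,128,0,0,0,0],[0,0,136,0,0,0,0],[0,0,144,0,0,0,0],[0,0,150,0,0,0,0],[0,0,155,0,0,0,0],[0,0,158,0,0,0,0],[0,0,160,0,0,0,0],[0,0,162,0,0,0,0]]]'
```

```text
t: 3.9
ee_pos: [555.5, 59.6, 103.7]
orientation: [-0.107, 3.139, 0.0]
ft_force: [-0.5, -1.0, 2.8]
width: 0.4
grasp_force: 0.8
```

```bash
python3 -m inch '[[[0,0,2,0,0,0,0],[0,0,4,0,0,0,0],[0,0,5,0,0,0,0],[0,0,6,0,0,0,0],[0,0,7,0,0,0,0],[0,0,8,0,0,0,0],[0,0,8,0,0,0,0]]]'
```

```text
t: 4.6
ee_pos: [555.6, 59.6, 96.5]
orientation: [-0.107, 3.139, 0.0]
ft_force: [-1.7, -0.7, 10.4]
width: 0.5
grasp_force: 4.9
```

Force is rising, so the lid may be at its stop. I'll press a little more, then retreat.

```bash
python3 -m inch '[[[0,0,1,0,0,0,0],[0,0,2,0,0,0,0],[0,0,2,0,0,0,0]]]'; python3 -m inch '[[[0,0,1,0,0,0,0],[0,0,1,0,0,0,0]]]'
```

```text
t: 4.9
ee_pos: [555.8, 59.6, 96.0]
orientation: [-0.107, 3.139, 0.0]
ft_force: [-5.9, -0.6, 25.0]
width: 0.6
grasp_force: 13.2
t: 5.1
ee_pos: [555.9, 59.6, 95.8]
orientation: [-0.107, 3.138, 0.0]
ft_force: [-8.4, -1.7, 33.8]
width: 0.6
grasp_force: 17.6
```

```bash
python3 -m inch '[[[0,0,-30,0,0,0,0],[0,0,-70,0,0,0,0],[0,-20,-110,0,0,0,0],[0,-60,-150,0,0,0,100],[0,-60,-180,0,0,0,100],[0,-60,-180,0,0,0,100]]]'
python3 - <<'E'
from h import *
from workcell import optics
o=status.get_obs(); w=optics.get_image("wrist"); t=optics.get_image("top")
print(o["ft_force"].round(1),w["fx"],w["cx"],w["cy"],np.array(w["hand_eye"]).round(3).tolist())
cv2.imwrite("pics/w1.png",w["frame"][:,:,::-1])
print(o["ee_pos"],o["orientation"],lid([623.2,-5.2,.068,0],100,0,26))
E
```

```text
t: 5.7
ee_pos: [561.7, -1.4, 277.4]
orientation: [-0.104, 3.132, -0.001]
ft_force: [0.4, 0.5, 0.0]
width: 20.6
grasp_force: 0.0
[0.4 0.5 0. ] 357.7513293034894 325.0445102515598 236.19018705950276 [[-0.0, -0.957, -0.29, 79.925], [1.0, 0.0, -0.001, -0.451], [0.001, -0.29, 0.957, -143.169], [0.0, 0.0, 0.0, 1.0]]
[561.71233331  -1.44992068 277.37242752] [-1.04182584e-01  3.13197064e+00 -8.87672089e-04] [601.33997213  -6.6887773  109.46426714]
```

View pics/w1.png

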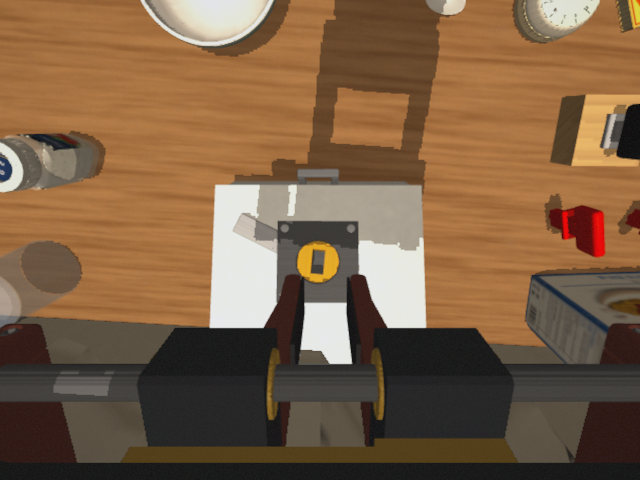

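The wrist picture shows the lid shut. The case corners are at (279,221), (358,221), (358,302) and (277,301), the core centre is at (318,262), and the slot is slightly turned. I'll crop it and fit the box pose.

Run:
```python
import cv2,numpy as np
a=cv2.imread("pics/w1.png")
cv2.imwrite("pics/c3.png",cv2.resize(a[160:310,220:420],None,fx=4,fy=4,interpolation=cv2.INTER_CUBIC))
```

```text
(no output)
```

View pics/c3.png

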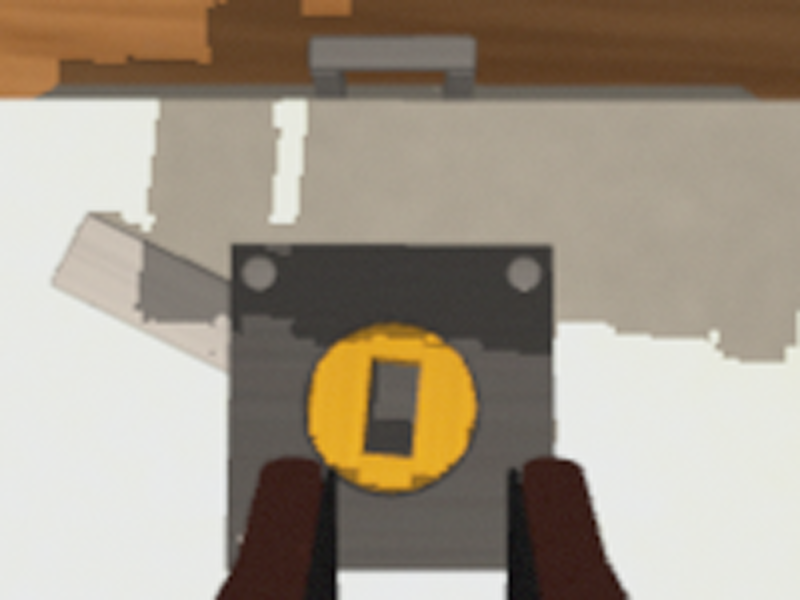

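```bash
cat >> h.py <<'E'
def wproj(w,o,P):
    H=np.array(w["hand_eye"]); R0=Ro.from_rotvec(o["orientation"]).as_matrix()
    pt=(np.array(P,float)-o["ee_pos"])@R0; pc=(pt-H[:3,3])@H[:3,:3]
    return np.column_stack([w["fx"]*pc[:,0]/pc[:,2]+w["cx"],w["fy"]*pc[:,1]/pc[:,2]+w["cy"]])
E
python3 - <<'E'
from h import *
from workcell import optics
w=optics.get_image("wrist"); T=optics.get_image("top")
o=dict(ee_pos=np.array([561.71233331,-1.44992068,277.37242752]),orientation=np.array([-1.04182584e-01,3.13197064,-8.87672089e-04]))
c=lambda u,v:(u/4+220-.4,v/4+160-.4)
obs=[((138,-38,26),c(232,245)),((138,38,26),c(552,245)),((62,38,26),c(553,569)),((62,-38,26),c(228,569)),((177,-103,10),(216,184.5)),((177,103,10),(421.5,184.5)),((100,0,22),c(393,408))]
def fit(th=None):
    P=lambda p:[*p[:3],p[3] if th is None else th]
    f=lambda p:(wproj(w,o,[lid(P(p),*a) for a,_ in obs])-[b for _,b in obs]).ravel()
    r=least_squares(f,[623,-5,.07,0],loss='soft_l1');print(r.x.round(3),r.fun.round(1).reshape(-1,2).tolist());return P(r.x)
fit(); p=fit(0.)
s=[c(372,359),c(421,362),c(411,457),c(364,453)]
def g(q):
    ca,sa=np.cos(q[0]),np.sin(q[0]);L=[(11.5,-6),(11.5,6),(-11.5,6),(-11.5,-6)]
    # front direction = +d ; slot turned acw (from outside) by q0: front dir rotates towards -y
    return (wproj(w,o,[lid(p,100+q[1]+a*ca+b*sa,q[2]-a*sa+b*ca,22) for a,b in L])-s).ravel()
r=least_squares(g,[0,0,0]);print("slot",r.x.round(3),r.fun.round(1))
t=least_squares(lambda a:(wproj(w,o,[lid(p,100+a[1]*np.cos(a[0])-0,-a[1]*np.sin(a[0]),a[2]) for a in [a]])-[((c(90,212)[0]+c(52,283)[0])/2,(c(90,212)[1]+c(52,283)[1])/2)]).ravel(),[1.2,80,14]).x
print("tongue",t)
E
```

```text
[ 6.23742e+02 -5.02300e+00  6.50000e-02 -8.00000e-03] [[0.0, -0.4], [0.5, -0.3], [1.1, 0.4], [-0.5, 0.3], [-0.3, 0.2], [-0.4, 0.5], [-0.1, -0.6]]
[ 6.23756e+02 -4.99700e+00  6.50000e-02  0.00000e+00] [[-0.1, -0.4], [0.6, -0.3], [1.1, 0.7], [-0.5, 0.6], [-0.8, -0.1], [-0.0, 0.2], [-0.1, -0.4]]
slot [-0.087 -0.303 -0.155] [-0.2 -0.6  0.2 -0.2  0.5  0.5 -0.5  0.3]
tongue [ 1.11240191 87.26620657 15.99499478]
```

Run:
```python
from h import *
rel((467.5,285.3,165),tool(np.pi+.049))
```

```text
shift [ 70.8 290.8 106.4] turn [ 0.    -0.003  0.02 ]
```

```bash
python3 -m inch '[[[12,48,0,0,0,0.02,50],[24,96,0,0,0,0.02,50],[36,144,0,0,0,0.02,50],[48,192,20,0,0,0.02,50],[60,240,50,0,0,0.02,50],[71,291,90,0,0,0.02,50],[71,291,106,0,0,0.02,50],[71,291,106,0,0,0.02,50],[71,291,106,0,0,0.02,50]]]'
python3 - <<'E'
from h import *
from workcell import optics
o=status.get_obs(); w=optics.get_image("wrist")
cv2.imwrite("pics/w2.png",w["frame"][:,:,::-1]); print(o["ee_pos"],o["orientation"],o["width"],o["qpos"].round(2))
q=[467.5,285.3,.049]
f=lambda P:wproj(w,o,[Rz(q[2])@np.array(a)+[q[0],q[1],0] for a in P]).round(0).tolist()
print("rest top",f([(35,35,38),(35,-35,38),(-35,-35,38),(-35,35,38)]),"handle",f([(25,6,86),(25,-6,86),(-25,-6,86),(-25,6,86)]))
E
```

```text
t: 6.8
ee_pos: [467.5, 285.0, 165.2]
orientation: [0.079, -3.137, 0.003]
ft_force: [1.5, -0.0, -0.0]
width: 43.9
grasp_force: 0.0
[467.46199584 284.98504496 165.18398723] [ 0.0786694  -3.13710537  0.00342502] 43.87595823699549 [ 0.53  0.42  1.85 -0.    0.87 -1.09]
rest top [[369.0, 276.0], [284.0, 275.0], [281.0, 190.0], [373.0, 190.0]] handle [[335.0, 290.0], [318.0, 290.0], [317.0, 218.0], [336.0, 218.0]]
```

View pics/w2.png

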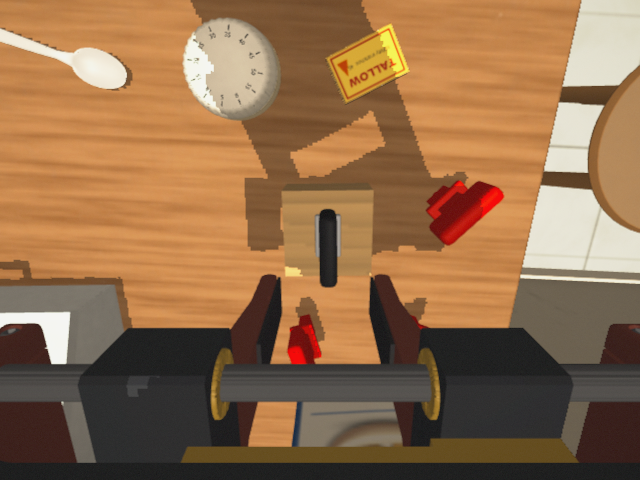

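The rest and handle match the prediction to within 2 mm. The rest spans (283,190) to (373,276) and the handle is centred at (328,248). I'll go down and grasp.

```bash
python3 -m inch '[[[0,0,30,0,0,0,50],[0,0,60,0,0,0,50],[0,0,80,0,0,0,50],[0,0,95,0,0,0,50],[0,0,95,0,0,0,50],[0,0,95,0,0,0,0],[0,0,95,0,0,0,0],[0,0,95,0,0,0,0],[0,0,95,0,0,0,0],[0,0,95,0,0,0,0]]]'
```

```text
t: 7.85
ee_pos: [469.1, 285.5, 72.3]
orientation: [-0.076, 3.14, 0.001]
ft_force: [-0.4, 0.4, 4.8]
width: 11.7
grasp_force: 30.0
```

```bash
python3 -m inch '[[[0,0,-2,0,0,0,0],[0,0,-4,0,0,0,0],[0,0,-8,0,0,0,0],[0,0,-15,0,0,0,0],[0,0,-25,0,0,0,0],[0,0,-35,0,0,0,0],[0,0,-50,0,0,0,0],[0,0,-75,0,0,0,0],[0,0,-110,0,0,0,0],[0,0,-150,0,0,0,0],[0,0,-190,0,0,0,0],[0,0,-190,0,0,0,0],[0,0,-190,0,0,0,0]]]'
python3 - <<'E'
from h import *
from workcell import optics
o=status.get_obs(); w=optics.get_image("wrist"); s=optics.get_image("side")
print(o["ee_pos"],o["orientation"],o["width"],o["ft_force"])
R=Ro.from_rotvec(o["orientation"]).as_matrix()
Pt=[o["ee_pos"]+R@np.array(a) for a in [(0,0,0),(0,0,64),(0,0,-16),(25,0,-16),(-25,0,-16),(10,0,30),(-10,0,30)]]
u=proj(s,Pt); print(u.round(0).tolist(), wproj(w,o,Pt).round(0).tolist())
c=u[1].astype(int); a=s["frame"][:,:,::-1]
x,y=c; cv2.imwrite("pics/g1.png",np.hstack([cv2.resize(a[max(0,y-60):y+20,x-40:x+40],(400,400),interpolation=cv2.INTER_CUBIC),cv2.resize(w["frame"][130:290,240:400,::-1],(400,400))])); print(x-40,max(0,y-60))
E
```

```text
t: 9.15
ee_pos: [468.8, 284.8, 263.0]
orientation: [-0.075, 3.139, 0.001]
ft_force: [-0.4, -0.3, -1.3]
width: 11.9
grasp_force: 30.0
[468.82808573 284.82782899 262.99460059] [-7.54151063e-02  3.13874081e+00  7.61681276e-04] 11.94479809458512 [-0.36235725 -0.33575677 -1.32552866]
[[327.0, 258.0], [326.0, 286.0], [327.0, 250.0], [340.0, 252.0], [313.0, 248.0], [332.0, 272.0], [321.0, 271.0]] [[326.0, 314.0], [326.0, 263.0], [326.0, 334.0], [326.0, 277.0], [326.0, 386.0], [326.0, 268.0], [326.0, 303.0]]
285 226
```

View pics/g1.png

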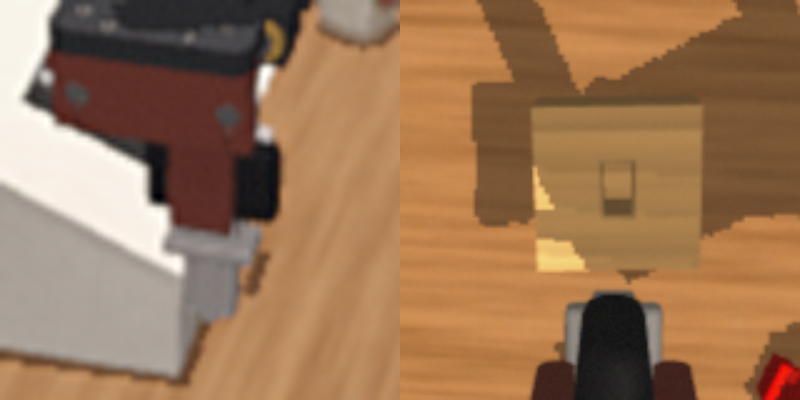

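The key is held upright. The collar front edge is at wrist v≈251 and the blade bump at v≈247. I'll work out the key's offset in the grip from these, then plan the pose over the lock.

```bash
cat >> h.py <<'E'
def lockR(p,phi):   # key/tool orientation; phi = key angle acw from outside about lid normal, 0 = along lid x; tool x to the front
    s=A-p[3]; n=Rz(p[2])@[-np.sin(s),0,np.cos(s)]; f=Rz(p[2])@[-np.cos(s),0,-np.sin(s)]
    R=np.column_stack([f,np.cross(-n,f),-n]); return Ro.from_rotvec(np.array(n)*phi).as_matrix()@R
B=[623.5,-5.0,.066,0.]
def tcp(depth,phi,off=(1.3,0,66)):  # TCP with key tip 'depth' mm below lock_mouth
    R=lockR(B,phi); return lid(B,100,0,26-depth)-R@np.array(off),R
E
python3 - <<'E'
from h import *
from workcell import optics
o=status.get_obs(); w=optics.get_image("wrist")
R=Ro.from_rotvec(o["orientation"]).as_matrix()
W=lambda a:wproj(w,o,[o["ee_pos"]+R@np.array(a,float)])[0].round(1).tolist()
for dx in (0,1.3,3): print(dx,"collar",W((17+dx,10,28)),W((17+dx,-10,28)),W((17+dx,10,34)),"blade",W((10+dx,5,61)),W((10+dx,-5,61)),"handle",W((25+dx,6,-14)))
g=w["frame"][235:300,326].astype(int).mean(1); print(g)
print("mouth",lid(B,100,0,26))
for d,ph in((-30,-.087),(3,-.087),(24,-.087),(24,-1.25)): P,Rr=tcp(d,ph); print(d,ph,P.round(1)); rel(P,Rr)
E
```

```text
0 collar [345.8, 257.0] [306.5, 257.0] [345.2, 253.1] blade [334.3, 249.0] [317.7, 249.0] handle [341.8, 274.9]
1.3 collar [345.9, 254.6] [306.5, 254.6] [345.2, 250.7] blade [334.3, 247.0] [317.7, 247.0] handle [341.9, 271.8]
3 collar [345.9, 251.4] [306.4, 251.4] [345.3, 247.6] blade [334.4, 244.3] [317.7, 244.3] handle [341.9, 267.8]
[116.66666667 117.66666667 120.         123.33333333 122.33333333
 122.33333333 124.         129.33333333 134.33333333 141.66666667
 134.         104.33333333  70.33333333  21.33333333  25.
  22.33333333  22.66666667  18.66666667  22.          19.33333333
  20.          20.          23.66666667  26.          20.33333333
  19.          23.33333333  25.          25.66666667  22.66666667
  25.66666667  23.33333333  20.66666667  25.33333333  25.66666667
  26.33333333  29.          28.          30.          33.
  34.          32.33333333  36.33333333  36.33333333  36.33333333
  37.          38.          36.          35.          35.66666667
  36.33333333  38.33333333  37.66666667  38.          34.66666667
  37.          36.          37.33333333  38.66666667  36.66666667
  35.66666667  35.          34.33333333  38.66666667  39.33333333]
mouth [601.6370383   -6.4450543  109.46426714]
-30 -0.087 [563.8  -9.1 197.6]
shift [ -81.9 -297.7   62.9] turn [-0.024 -0.422  0.068]
3 -0.087 [577.2  -8.2 167.5]
shift [ -95.5 -297.4   93. ] turn [-0.024 -0.422  0.068]
24 -0.087 [585.7  -7.6 148.3]
shift [-104.1 -297.2  112.1] turn [-0.024 -0.422  0.068]
24 -1.25 [585.   -8.8 148. ]
shift [-103.3 -298.4  112.5] turn [-0.268 -0.362  1.213]
```

The blade edge at v=247 gives an offset of about 1.3 mm along tool x, with the tip 66 mm ahead of the TCP. Moving to hover 30 mm above the mouth.

```bash
python3 -m inch '[[[-10,-40,0,0,-0.05,0.01,0],[-20,-85,0,0,-0.1,0.02,0],[-32,-130,0,-0.01,-0.2,0.03,0],[-45,-175,10,-0.02,-0.3,0.05,0],[-60,-220,25,-0.024,-0.38,0.068,0],[-72,-260,40,-0.024,-0.422,0.068,0],[-82,-298,63,-0.024,-0.422,0.068,0],[-82,-298,63,-0.024,-0.422,0.068,0],[-82,-298,63,-0.024,-0.422,0.068,0],[-82,-298,63,-0.024,-0.422,0.068,0]]]'
python3 - <<'E'
from h import *
o=status.get_obs(); print(o["qpos"].round(2),o["ft_force"].round(1))
P,R=tcp(-8,-.087); rel(P,R)
E
```

```text
t: 10.3
ee_pos: [564.5, -7.9, 198.2]
orientation: [0.028, 2.721, 0.048]
ft_force: [0.6, 0.2, -0.5]
width: 12.1
grasp_force: 30.0
[-0.06  0.27  2.07  0.14  0.39 -1.74] [ 0.6  0.2 -0.5]
shift [ 0.9 -1.2 22.1] turn [0.002 0.001 0.   ]
```

```bash
python3 -m inch '[[[0.5,-0.6,10,0,0,0,0],[0.9,-1.2,18,0,0,0,0],[0.9,-1.2,22,0,0,0,0],[0.9,-1.2,22,0,0,0,0],[0.9,-1.2,22,0,0,0,0]]]'
python3 - <<'E'
from h import *
from workcell import optics
o=status.get_obs(); w=optics.get_image("wrist"); P,Rr=tcp(-8,-.087); rel(P,Rr)
R=Ro.from_rotvec(o["orientation"]).as_matrix()
a=w["frame"][:,:,::-1][190:310,245:405]; cv2.imwrite("pics/w3.png",cv2.resize(a,None,fx=5,fy=5,interpolation=cv2.INTER_CUBIC))
Z=lambda q:((q-[245,190])*5).round(0).tolist()
print("case",Z(wproj(w,o,[lid(B,138,-38,26),lid(B,138,38,26),lid(B,62,38,26),lid(B,62,-38,26)])))
c,s=np.cos(-.087),np.sin(-.087)
print("slot",Z(wproj(w,o,[lid(B,100+i*c+j*s,-i*s+j*c,22) for i,j in[(11.5,-6),(11.5,6),(-11.5,6),(-11.5,-6)]])))
print("tip",Z(wproj(w,o,[o["ee_pos"]+R@np.array(k) for k in[(1.3,0,66),(11.3,-5,62),(11.3,5,62),(5.8,-4.5,66),(5.8,4.5,66)]])))
E
```

```text
t: 10.8
ee_pos: [573.1, -8.7, 178.1]
orientation: [0.028, 2.72, 0.047]
ft_force: [-0.2, -0.1, -0.2]
width: 12.0
grasp_force: 30.0
shift [0.7 0.3 0.4] turn [0.002 0.002 0.   ]
case [[72.0, 55.0], [688.0, 2.0], [710.0, 560.0], [150.0, 605.0]]
slot [[359.0, 225.0], [452.0, 225.0], [450.0, 390.0], [360.0, 390.0]]
tip [[405.0, 347.0], [364.0, 281.0], [446.0, 281.0], [369.0, 313.0], [441.0, 313.0]]
```

View pics/w3.png

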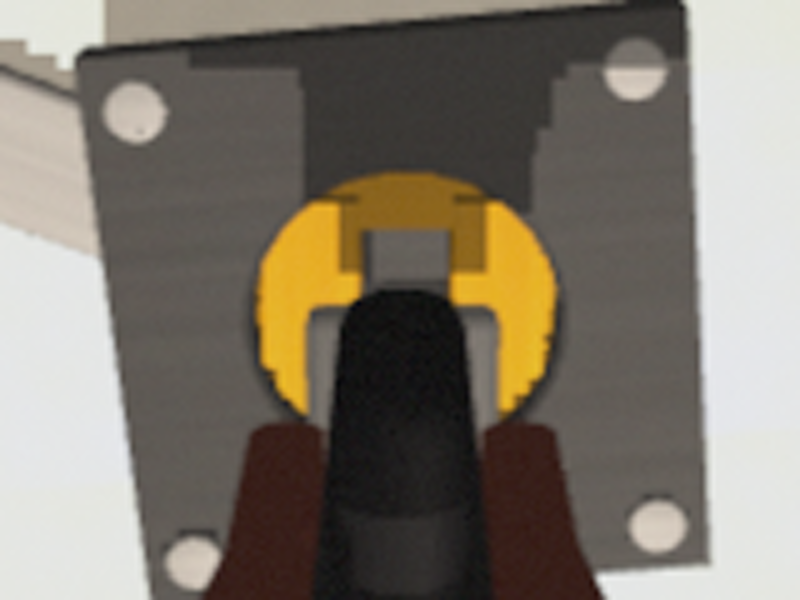

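The slot's top edge is at (363–449, 230) against a prediction of (359–452, 225), so it's within 1 mm and the angle matches. Going down gently.

```bash
python3 -m inch '[[[0.5,0.3,4,0,0,0,0],[0.7,0.3,8,0,0,0,0],[0.7,0.3,10,0,0,0,0],[0.7,0.3,12,0,0,0,0],[0.7,0.3,14,0,0,0,0],[0.7,0.3,14,0,0,0,0]]]'
cat >> h.py <<'E'
def st(phi=-.087):
    o=status.get_obs(); R=Ro.from_rotvec(o["orientation"]).as_matrix()
    tip=o["ee_pos"]+R@np.array([1.3,0,66]); L=lockR(B,0); d=L.T@(tip-lid(B,100,0,26))
    print("tip in lock (front,y,depth)",d.round(2),"force tool",(R.T@o["ft_force"]).round(1),"M tool",(R.T@o["moment"]).round(2),"phi",-Ro.from_matrix(L.T@R).as_rotvec().round(3)[2],"q",o["qpos"].round(2)[3:],o["t"],o["width"])
E
python3 -c "from h import *;st()"
```

```text
t: 11.45
ee_pos: [578.3, -8.3, 164.9]
orientation: [0.028, 2.72, 0.047]
ft_force: [-0.3, 0.3, -0.7]
width: 11.8
grasp_force: 30.0
tip in lock (front,y,depth) [-0.04 -0.1   5.85] force tool [0.6 0.2 0.5] M tool [-0.03  0.1   0.05] phi -0.087 q [ 0.17  0.32 -1.77] 11.45 11.821028810144753
```

```bash
python3 -m inch '[[[0,0,1.5,0,0,0,0],[0,0,3,0,0,0,0],[0,0,4,0,0,0,0],[0,0,5,0,0,0,0],[0,0,5,0,0,0,0]]]'
python3 -c "from h import *;st()"
```

```text
t: 11.95
ee_pos: [580.3, -8.2, 160.5]
orientation: [0.028, 2.72, 0.047]
ft_force: [0.4, -0.1, -1.3]
width: 11.7
grasp_force: 30.0
tip in lock (front,y,depth) [-0.15 -0.08 10.7 ] force tool [ 0.2 -0.1  1.4] M tool [-0.01  0.13  0.01] phi -0.087 q [ 0.18  0.31 -1.77] 11.95 11.74074844966965
```

```bash
python3 -m inch '[[[0,0,2,0,0,0,0],[0,0,4,0,0,0,0],[0,0,6,0,0,0,0],[0,0,8,0,0,0,0],[0,0,10,0,0,0,0],[0,0,11,0,0,0,0],[0,0,12,0,0,0,0],[0,0,12,0,0,0,0]]]'
python3 -c "from h import *;st()"
```

```text
t: 12.75
ee_pos: [585.2, -7.8, 149.5]
orientation: [0.028, 2.72, 0.047]
ft_force: [-0.1, -0.6, -1.9]
width: 11.8
grasp_force: 30.0
tip in lock (front,y,depth) [-0.15 -0.03 22.71] force tool [ 0.9 -0.7  1.6] M tool [-0.02  0.15  0.02] phi -0.087 q [ 0.19  0.29 -1.78] 12.75 11.760948849272808
```

```bash
python3 -m inch '[[[0,0,1,0,0,0,0],[0,0,1.5,0,0,0,0],[0,0,2,0,0,0,0],[0,0,2.5,0,0,0,0],[0,0,2.5,0,0,0,0]]]'
python3 -c "from h import *;st()"
```

```text
t: 13.25
ee_pos: [586.0, -7.8, 148.3]
orientation: [0.028, 2.719, 0.047]
ft_force: [-8.3, -0.7, 12.6]
width: 12.0
grasp_force: 30.0
tip in lock (front,y,depth) [-0.42 -0.05 24.14] force tool [  2.4  -0.4 -14.9] M tool [ 0.02  0.66 -0.03] phi -0.087 q [ 0.19  0.29 -1.78] 13.25 12.015148063899355
```

The key is fully in at depth 24.1 mm, resting on the floor. Turning clockwise about the key's axis.

```bash
python3 -m inch '[[[0,0,-0.5,0,0,0,0],[0,-0.1,-0.5,0,0,0.1,0],[0,-0.3,-0.5,0,0,0.2,0],[0.1,-0.4,-0.5,0,0,0.3,0],[0.1,-0.5,-0.5,0,0,0.4,0],[0.2,-0.6,-0.5,0,0,0.5,0],[0.2,-0.7,-0.5,0,0,0.6,0],[0.2,-0.7,-0.5,0,0,0.6,0]]]'
python3 -c "from h import *;st()"
```

```text
t: 14.05
ee_pos: [586.0, -8.4, 148.5]
orientation: [0.84, 2.608, 0.22]
ft_force: [-5.0, 0.4, 6.9]
width: 12.1
grasp_force: 30.0
tip in lock (front,y,depth) [-0.78  0.04 23.99] force tool [ 1.8 -0.5 -8.3] M tool [-0.    0.3  -0.17] phi -0.689 q [ 0.19  0.29 -1.18] 14.05 12.122179593717606
```

```bash
python3 -m inch '[[[0,-0.1,0,0,0,0.1,0],[0,-0.2,0,0,0,0.2,0],[0,-0.4,0,0,0,0.3,0],[0.1,-0.5,0,0,0,0.4,0],[0.1,-0.6,0,0,0,0.48,0],[0.2,-0.6,0,0,0,0.52,0],[0.2,-0.6,0,0,0,0.55,0],[0.2,-0.6,0,0,0,0.55,0]]]'
python3 -c "from h import *;st()"
```

```text
t: 14.85
ee_pos: [585.4, -8.9, 148.2]
orientation: [1.538, 2.32, 0.365]
ft_force: [-4.0, -0.2, 6.4]
width: 11.7
grasp_force: 30.0
tip in lock (front,y,depth) [-0.62 -0.04 24.  ] force tool [ 0.4 -1.  -7.5] M tool [ 0.43 -0.04 -0.27] phi -1.237 q [ 0.19  0.29 -0.64] 14.85 11.686804800433608
```

```bash
python3 -m inch '[[[0,0,0,0,0,0.04,0],[0,0,0,0,0,0.07,0],[0,0,0,0,0,0.07,0]]]' >/dev/null;python3 -c "from h import *;st()"
python3 -m inch '[[[0,0,0,0,0,0.03,0],[0,0,0,0,0,0.03,0]]]' > /dev/null
python3 -c "from h import *;st()"
```

```text
tip in lock (front,y,depth) [-6.0e-01 -2.0e-02  2.4e+01] force tool [-0.2 -1.7 -8.7] M tool [ 0.48 -0.06 -0.24] phi -1.307 q [ 0.19  0.29 -0.57] 15.15 11.969398345880931
tip in lock (front,y,depth) [-0.59 -0.04 24.  ] force tool [-0.2 -1.5 -8.3] M tool [ 0.48 -0.11 -0.23] phi -1.337 q [ 0.19  0.29 -0.54] 15.35 11.780174771473435
```

```bash
python3 -m inch '[[[0,0,0,0,0,0.04,0],[0,0,0,0,0,0.06,0],[0,0,0,0,0,0.06,0]]]' >/dev/null;python3 -c "from h import *;st()"
python3 -m inch '[[[0,0,0,0,0,0.04,0],[0,0,0,0,0,0.06,0],[0,0,0,0,0,0.06,0]]]' > /dev/null
python3 - <<'E'
from h import *
st()
from workcell import optics
t=optics.get_image("top")["frame"][185:285,270:390,::-1]; w=optics.get_image("wrist")["frame"][100:340,200:440,::-1]
cv2.imwrite("pics/f1.png",np.hstack([cv2.resize(t,(400,400),interpolation=cv2.INTER_CUBIC),cv2.resize(w,(400,400))]))
E
```

```text
tip in lock (front,y,depth) [-0.6   0.06 24.02] force tool [ 0.2 -1.7 -8.5] M tool [ 0.42 -0.04 -0.63] phi -1.396 q [ 0.19  0.29 -0.48] 15.65 12.013068446692927
tip in lock (front,y,depth) [-0.75 -0.07 24.02] force tool [-1.4 -2.  -8.7] M tool [ 0.52 -0.28 -0.74] phi -1.455 q [ 0.19  0.29 -0.42] 15.95 12.68465122212892
```

View pics/f1.png

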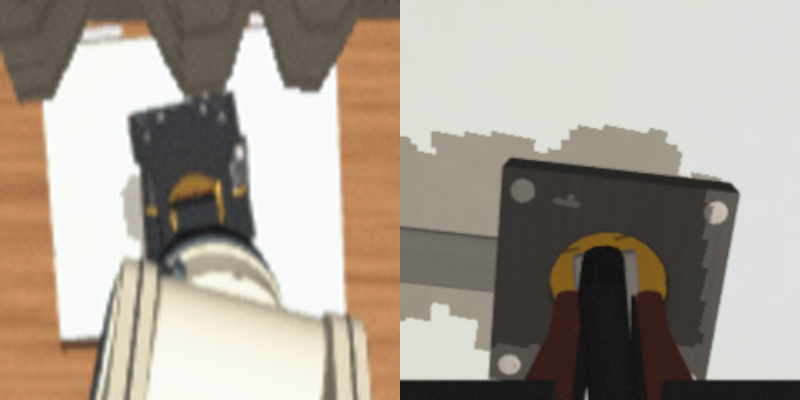

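The torque jumped from 0.24 to 0.7 N m, so the core is at its stop, and the tongue leaves the case squarely on its front side (image left). I'll relax the twist, open and retreat along the lock axis.

```bash
python3 -m inch '[[[0,0,0,0,0,-0.05,0],[0,0,-0.2,0,0,-0.08,0],[0,0,-0.2,0,0,-0.08,0]]]' >/dev/null;python3 -c "from h import *;st()"
```

```text
tip in lock (front,y,depth) [-0.65 -0.07 24.01] force tool [-1.9 -1.6 -7.9] M tool [ 0.52 -0.38 -0.28] phi -1.376 q [ 0.19  0.29 -0.5 ] 16.35 11.96915196429906
```

```bash
python3 -m inch '[[[0,0,-0.3,0,0,-0.03,0],[0,0,-0.3,0,0,-0.03,50],[0,0,-0.3,0,0,-0.03,50],[0,0,-0.3,0,0,-0.03,50],[0,0,-0.3,0,0,-0.03,50],[0,0,-0.3,0,0,-0.03,50]]]' 
python3 -m inch '[[[0,0,-5,0,0,0,50],[0,0,-15,0,0,0,50],[0,0,-35,0,0,0,50],[0,0,-60,0,0,0,50],[0,0,-90,0,0,0,50],[0,0,-120,0,0,0,50],[0,0,-120,0,0,0,50]]]'
python3 - <<'E'
from h import *
st()
from workcell import optics
o=status.get_obs();w=optics.get_image("wrist");W=w["frame"][40:400,80:560,::-1]
print(o["ee_pos"].tolist(),o["orientation"].tolist())
cv2.imwrite("pics/f2raw.png",w["frame"][:,:,::-1]);cv2.imwrite("pics/f2.png",cv2.resize(W,(800,600),interpolation=cv2.INTER_CUBIC))
Z=lambda q:((q-[80,40])*800/480).round(0).tolist()
print("tongue pred -1.2: ",Z(wproj(w,o,[lid(B,187,0,16),lid(B,140,0,16)])),"-1.1",Z(wproj(w,o,[lid(B,100+87*np.cos(.1),-87*np.sin(.1),16)])),"key handle ends",Z(wproj(w,o,[lid(B,100+25*np.cos(1.2),25*np.sin(1.2),2+80),lid(B,100-25*np.cos(1.2),-25*np.sin(1.2),82)])))
E
```

```text
t: 16.95
ee_pos: [585.3, -8.8, 147.9]
orientation: [1.67, 2.241, 0.391]
ft_force: [0.3, 0.1, -0.2]
width: 43.7
grasp_force: 0.0
t: 17.65
ee_pos: [536.6, -12.5, 261.6]
orientation: [1.667, 2.236, 0.395]
ft_force: [0.7, -1.0, 0.3]
width: 44.3
grasp_force: 0.0
tip in lock (front,y,depth) [ -2.72  -0.44 -99.58] force tool [-1.2  0.4  0. ] M tool [ 0.07 -0.04  0.  ] phi -1.347 q [ 0.12  0.53 -0.46] 17.65 44.267686247108934
[536.5843022664488, -12.5130420145831, 261.6320791311379] [1.6665235129677995, 2.2362621016989404, 0.3953318122397002]
tongue pred -1.2:  [[245.0, 258.0], [331.0, 277.0]] -1.1 [[243.0, 273.0]] key handle ends [[394.0, 273.0], [410.0, 379.0]]
```

View pics/f2.png

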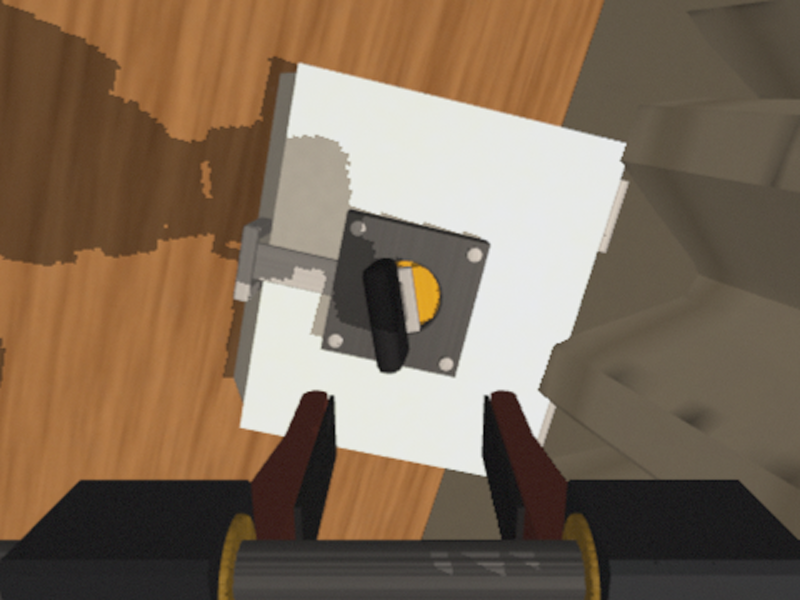

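The tongue runs straight from the case into the keeper at (250,260). The lid is shut and the key stands in the lock with the robot clear. Handing in.

```bash
python3 -c "from workcell import ctrl; print(ctrl.close_job())"
```

```text
the job is handed in; nothing more can be done
None
```

I pushed the lid shut, put the key fully into the lock and turned it clockwise to its stop, with the tongue under the keeper in the last picture; the key is still in the lock, the arm never came near the jar or glass, and the job is handed in (no verdict was returned).

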